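Find the balance's rocking corner and press its shim flat

TASK

The laboratory balance rocks because one of its four feet is soft. Press down on its grey corner lugs one after another with the closed fingertips until you find the corner that gives, pressing it right down; then let go and press only that corner's steel shim tab down flat. Do not lift, shift or grip the balance, leave the other three shim tabs raised and everything else where it stands.

Things in the scene. Friction and masses are not known exactly. Their poses are not given: they have to be found in the camera images.
- balance: lab balance standing loose on four feet, 2.4 kg: white housing 166 (x) x 156 (y) x 38 mm, display at its front (-x), steel pan on top (46 mm above the origin); four grey foot lugs stick out at the sides, one per corner (38 x 28 mm, 14 mm thick). Origin: centre of its underside, 25 mm above the bench; x to its rear, y to its left, z up
- lug_front_left (a point): centre of the flat top of the front left foot lug, right above its foot, 39 mm above the bench; moves with the balance. The housing wall, 24 mm higher, is 32 mm away. One foot of the four, different every time, is soft: pushed here its corner sinks 6 mm (gives from 1.5 N, bottoms at about 3 N, rises when let go). The three firm corners do not give
- lug_front_right (a point): centre of the flat top of the front right foot lug, right above its foot, 39 mm above the bench; moves with the balance. The housing wall, 24 mm higher, is 32 mm away. One foot of the four, different every time, is soft: pushed here its corner sinks 6 mm (gives from 1.5 N, bottoms at about 3 N, rises when let go). The three firm corners do not give
- lug_rear_left (a point): centre of the flat top of the rear left foot lug, right above its foot, 39 mm above the bench; moves with the balance. The housing wall, 24 mm higher, is 32 mm away. One foot of the four, different every time, is soft: pushed here its corner sinks 6 mm (gives from 1.5 N, bottoms at about 3 N, rises when let go). The three firm corners do not give
- lug_rear_right (a point): centre of the flat top of the rear right foot lug, right above its foot, 39 mm above the bench; moves with the balance. The housing wall, 24 mm higher, is 32 mm away. One foot of the four, different every time, is soft: pushed here its corner sinks 6 mm (gives from 1.5 N, bottoms at about 3 N, rises when let go). The three firm corners do not give
- shim_front_left (a point): press spot on the top of the front left foot's shim tab as it stands raised, 34 mm above the bench (a fixed point: it does not follow the tab). Steel flap, 28 mm wide, 47 mm long, sloping up from its lug to its free end in front; hinge 30 mm behind this point (+x of the tray). Pushed straight down here with about 5 N it turns until level (top 17 mm above the bench) and stays
- shim_front_right (a point): press spot on the top of the front right foot's shim tab as it stands raised, 34 mm above the bench (a fixed point: it does not follow the tab). Steel flap, 28 mm wide, 47 mm long, sloping up from its lug to its free end in front; hinge 30 mm behind this point (+x of the tray). Pushed straight down here with about 5 N it turns until level (top 17 mm above the bench) and stays
- shim_rear_left (a point): press spot on the top of the rear left foot's shim tab as it stands raised, 34 mm above the bench (a fixed point: it does not follow the tab). Steel flap, 28 mm wide, 47 mm long, sloping up from its lug to its free end in front; hinge 30 mm behind this point (+x of the tray). Pushed straight down here with about 5 N it turns until level (top 17 mm above the bench) and stays
- shim_rear_right (a point): press spot on the top of the rear right foot's shim tab as it stands raised, 34 mm above the bench (a fixed point: it does not follow the tab). Steel flap, 28 mm wide, 47 mm long, sloping up from its lug to its free end in front; hinge 30 mm behind this point (+x of the tray). Pushed straight down here with about 5 N it turns until level (top 17 mm above the bench) and stays
- tray: dark grey levelling tray under the balance, fixed, 250 x 290 x 5 mm (flat top 5 mm above the bench). Origin on the bench under the balance's centre; x to the balance's rear, y to its left, z up. All four shim tabs point along its -x; a tab pressed level blocks its corner from underneath and is held by friction
- soft_foot (a joint): how far the one soft foot is pushed in, whichever corner it is at: 0 = up, 0.006 m = fully in
- soft_shim (a joint): angle pressed of the shim tab that belongs to the soft foot, whichever corner that is: about 0 to 0.06 rad = raised as found, 0.5 rad = flat
- firm_shim1 (a joint): the same for a shim tab of one of the three firm feet (which one is not known): about 0 to 0.06 = raised, to be left so
- firm_shim2 (a joint): the same for a shim tab of one of the three firm feet (which one is not known): about 0 to 0.06 = raised, to be left so
- firm_shim3 (a joint): the same for a shim tab of one of the three firm feet (which one is not known): about 0 to 0.06 = raised, to be left so
- weight: brass calibration weight, 30 mm diameter, 30 mm tall, standing on the pan; origin under its foot. A bystander, to be left alone
- dish: small glass dish, 46 mm diameter, 14 mm tall, on the tray between the two front shim tabs; origin under its foot. A bystander, to be left alone
- jar_a: glass jar with blue lid, 52 mm diameter, 70 mm tall, on the bench to the left of the balance; origin under its foot. A bystander, to be left alone
- jar_b: the same kind of jar, to the right of the balance. A bystander, to be left alone
- jar_c: the same kind of jar, behind and to the left of the balance. A bystander, to be left alone
- tip_box: pipette tip box 80 x 115 x 53 mm, on the bench far to the right; origin under its centre. A bystander, to be left alone
- spatula: steel spoon 150 mm long, lying behind the balance. A bystander, to be left alone

How it is judged:
On the way, in this order (a step that is already met when the one before it is completed fails the run):
1. the fingers press the soft corner down (its foot goes in by more than 3 mm) (value of joint soft_foot above 0.003 m and contact force between the fingers and balance above 1 N), for 0.1 s.
2. the soft corner's shim tab is pressed flat, with the balance let go (value of joint soft_shim above 0.43 rad and contact force between the fingers and balance below 0.5 N), for 0.2 s.
At the end, for the whole second after the job is handed in: The soft corner's shim tab is flat (within 0.07 rad), the other three tabs are still raised (pressed less than 0.2 rad), the soft foot is up again (within 2 mm), and the balance stands still and level (within 0.02 rad), no lug more than 15 mm from where it began (value of joint soft_shim above 0.43 rad and value of joint each of firm_shim1, firm_shim2, firm_shim3 below 0.2 rad and value of joint soft_foot below 0.002 m and angle between balance's own z axis and vertical below 0.02 rad and linear speed of balance below 0.01 m/s and distance of each of lug_front_left, lug_front_right, lug_rear_left, lug_rear_right from where it was at the start of the episode below 0.015 m); the robot touches nothing.
It fails at once if a firm corner's shim tab is pressed down (more than 0.2 rad) (value of joint any of firm_shim1, firm_shim2, firm_shim3 above 0.2 rad).
It fails at once if the balance is lifted, pushed along or tipped (any lug more than 15 mm from where it began) (distance of any of lug_front_left, lug_front_right, lug_rear_left, lug_rear_right from where it was at the start of the episode above 0.015 m).
It fails at once if a bystander is moved by more than 20 mm (distance of any of weight, dish, jar_a, jar_b, jar_c, tip_box, spatula from where it was at the start of the episode above 0.02 m).
It also fails if it takes over 58 s, if anything falls off the work surface, if the arm or the gripper's body presses on something with over 40 N, if the wrist force passes 120 N, or if a joint passes its speed limit or range.

ROBOT

A 6-joint arm with a two-finger parallel gripper is mounted at the origin on the work surface. World frame = base frame: x ahead of the robot, y to its left, z up, the work surface at z = 0. Lengths are in m, angles in rad, forces in N, time in s.
With the tool pointing down it reaches from about 0.375 to 0.975 m from the base axis. Payload 3.8 kg.
Tool frame: the origin (TCP) lies midway between the tips of the shut fingers; the grasp point (between the pads) lies 19 mm behind it; z points along the fingers, y is the direction in which the jaws open and shut (so a half turn about z gives the same grasp; the last joint's range is limited). The gripper opens to 85 mm and grips with 20 to 120 N. Pads are 22 mm wide; open, the fingers measure 114 mm over their backs; the gripper's body (76 mm by 85 mm) begins 54 mm behind the grasp point. The pads swing forward as they close: fully open they stand 13 mm farther back than shut.
Start: joints at [1.119, 0.264, 1.604, -0, 1.274, -0.037], TCP at [0.272, 0.618, 0.231] pointing down, gripper open.
Joint ranges: [-2.63, 2.63], [-0.94, 2.18], [0.31, 2.57], [-1.31, 4.45], [0, 2.66], [-2.55, 2.55]. Speed limits (rad/s): [2.57, 2.57, 3.14, 3.14, 3.14, 3.14].

INTERFACE

Orientations are given as a rotation vector (axis times angle).
In Python, from workcell import bot gives the robot as it stands.
- The arm moves only by the tool arm_command, never from a script. Its argument "targets" is text: rows parted by semicolons, each of 7 numbers parted by spaces: the shift along the tool's x, y, z in mm, then the turn, a rotation vector about the tool's x, y, z in degrees, then the opening, from 0 (shut) to 1 (fully open). A call has 1 to 10 rows; each row is the pose to reach, as a shift and turn from the pose commanded when the call began, along the tool's axes at that moment; what a row does not reach only later rows make up. A row lasts 1/12 s, in which the tool goes at most 41.7 mm and 7.16 degrees, less where a joint would pass 70% of its speed; a pose out of reach is approached as far as the arm can. A call with a gripper value outside its range is refused whole. The fingers move at their own pace and stop on an object; "newtons" is the grip in N (left out, the last holds). Time passes only in rows, so rows that repeat a pose let the fingers close. It gives the time, the measured TCP pose, the force and the opening at its end, in the units of the state.
- bot.read_state(): the state, without advancing time (a new reading comes with each control period).
- bot.read_camera(name): name is "side" or "top" or "wrist"; returns (picture, depth): 384x512x3 uint8, blue, green, red; 384x512 float32, m along the optical axis (not along the pixel's ray), 0 where there is no reading.
- bot.camera_params(name): a dict with "fov_y" (degrees; the focal length in pixels is half the picture's height over the tangent of half this angle, whatever the lens; pixels are square), "cx", "cy" (the principal point, pixels), "xyz" and "rotation" of the camera in the world; the wrist camera has in their place "T_tool_cam" (4x4, takes a point from camera to tool coordinates, whose origin is the TCP and whose axes are the flange's). Camera axes: x right, y up, looking along -z (the intrinsics and any distortion apply to the point x, -y, -z); pixel columns grow to the right and rows downward; lengths in m; the calibration is good to about 2 mm. A picture is of the moment at which its call begins: read the wrist's pose just before it. camera_params takes no time and is no camera call.
- bot.finish_job(): hands the job in, once; it reports no verdict.
The state is a dict: "time": time; "q": joint angles; "joint_vel": joint speeds; "joint_torque": joint torques, N m; "tool_pos": TCP position; "tcp_rot": TCP orientation; "wrist_force": force on the tool from outside, world axes, zero at the start; "torque": the same for the moment, N m; "width": opening from 0.0 (shut) to 1.0 (fully open).
Only numpy, scipy, OpenCV 4.12 (cv2) and the standard library are available. Lean on these libraries where they do the work, as an engineer would, in place of code of your own. Each camera call takes 0.05 s, during which the arm holds its last target.

## Working session

There is one attempt and no reset: what is moved stays moved. The work goes in short steps, Python scripts to look and compute and a tool call to move; the robot and the scene stay as the last step left them, time stands still between calls to the robot, and variables do not carry over. Pictures are saved under pics/ and viewed, and the job is handed in when it is done.

Besides the shell and the picture viewer there is one more tool, called after ">>>" in YAML: its name, and indented under it one key for each argument. arm_command: Moves the arm, as the interface text tells. Its arguments: {"type":"object","properties":{"targets":{"type":"string"},"newtons":{"type":"number"}},"required":["targets"]}

```bash
mkdir -p pics
python3 - <<'E'
from workcell import bot
import cv2,numpy as np
s=bot.read_state();print(s['time'],s['tool_pos'],s['tcp_rot'],s['wrist_force'],s['width'])
for n in ['top','side']:
    im,d=bot.read_camera(n);cv2.imwrite(f'pics/{n}0.png',im);np.savez(f'{n}0.npz',im=im,d=d)
    print(n,bot.camera_params(n))
print(bot.camera_params('wrist'))
E
```

```text
0.0 [0.27169933 0.61708888 0.22992161] [-0.64678159 -3.07371698  0.00347891] [ 0.10458816 -0.45411803 -0.91174276] 1.0011358337580576
top {'fov_y': 52.265367554361305, 'cx': 246.38880629218545, 'cy': 192.7610010338419, 'xyz': array([ 0.45282279, -0.06685272,  0.97316901]), 'rotation': array([ 0.15789926, -0.16027637, -1.62831247])}
side {'fov_y': 43.11220049758637, 'cx': 252.3521325081587, 'cy': 181.96387131098598, 'xyz': array([0.39946148, 0.8638625 , 1.0914647 ]), 'rotation': array([ 0.12376317, -1.08814351, -2.71078755])}
{'fov_y': 64.32311124774382, 'cx': 250.60793827741887, 'cy': 183.38838284467744, 'T_tool_cam': array([[ 4.64793514e-04,  9.49014562e-01,  3.15231891e-01,
         8.01041407e-02],
       [ 9.99999722e-01, -6.25147378e-04,  4.07574820e-04,
        -5.39188918e-05],
       [ 5.83860830e-04,  3.15231614e-01, -9.49014588e-01,
        -1.41765998e-01],
       [ 0.00000000e+00,  0.00000000e+00,  0.00000000e+00,
         1.00000000e+00]])}
```

View pics/top0.png

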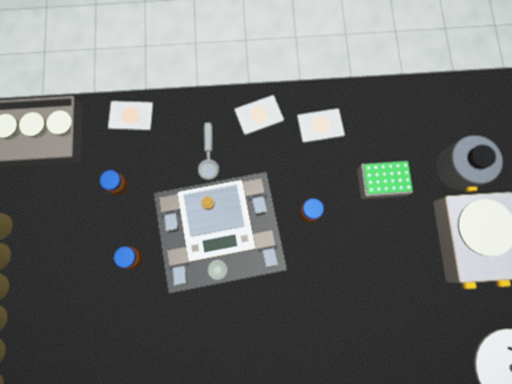

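View pics/side0.png

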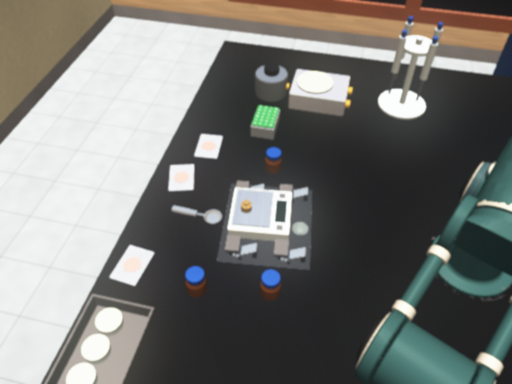

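```bash
cat > h.py <<'E'
import cv2,numpy as np
from scipy.spatial.transform import Rotation as R
from workcell import bot
def K(p): 
    f=192/np.tan(np.radians(p['fov_y']/2)); return f,p['cx'],p['cy']
def pose(n,s=None):
    p=bot.camera_params(n)
    if n=='wrist':
        T=np.eye(4);T[:3,:3]=R.from_rotvec(s['tcp_rot']).as_matrix();T[:3,3]=s['tool_pos'];T=T@p['T_tool_cam']
        return p,T[:3,3],T[:3,:3]
    return p,p['xyz'],R.from_rotvec(p['rotation']).as_matrix()
def ray(n,uv,z,s=None):
    p,c,M=pose(n,s);f,cx,cy=K(p);uv=np.atleast_2d(uv).astype(float)
    d=np.c_[(uv[:,0]-cx)/f,-(uv[:,1]-cy)/f,-np.ones(len(uv))]@M.T
    return c+d*((z-c[2])/d[:,2])[:,None]
def proj(n,P,s=None):
    p,c,M=pose(n,s);f,cx,cy=K(p);q=(np.atleast_2d(P)-c)@M
    return np.c_[cx+f*q[:,0]/-q[:,2],cy-f*q[:,1]/-q[:,2]]
E
python3 - <<'E'
from h import *
im=np.load('top0.npz')['im']; c=im[165:300,145:295]; cv2.imwrite('pics/topc.png',cv2.resize(c,None,fx=5,fy=5,interpolation=cv2.INTER_CUBIC)[:600,:750] if 0 else cv2.resize(c,(660,594),interpolation=cv2.INTER_CUBIC))
im=np.load('side0.npz')['im']; c=im[170:280,210:325]; cv2.imwrite('pics/sidec.png',cv2.resize(c,(575,550),interpolation=cv2.INTER_CUBIC))
# tray silhouette top
for n in ['top','side']:
    im=np.load(n+'0.npz')['im']
    m=(im.max(2)>45).astype(np.uint8)
    k,l,st,ce=cv2.connectedComponentsWithStats(m)
    uv=(220,250) if n=='top' else (265,220)
    i=l[uv[1],uv[0]];print(n,st[i])
    cs,_=cv2.findContours((l==i).astype(np.uint8),cv2.RETR_EXTERNAL,2)
    r=cv2.minAreaRect(cs[0]);print(r,cv2.boxPoints(r))
    a=cv2.approxPolyDP(cs[0],6,True)[:,0];print(a.tolist(),ray(n,a,.005).round(3).tolist())
E
```

```text
top [     0      0    512    384 178696]
((255.5, 191.5), (383.0, 511.0), 90.0) [[-1.1725994e-14  0.0000000e+00]
 [ 5.1100000e+02  0.0000000e+00]
 [ 5.1100000e+02  3.8300000e+02]
 [ 0.0000000e+00  3.8300000e+02]]
[[0, 0], [0, 301], [7, 301], [0, 303], [0, 332], [12, 340], [0, 338], [0, 362], [18, 348], [11, 356], [28, 355], [19, 362], [29, 360], [27, 371], [34, 359], [34, 371], [39, 361], [50, 374], [46, 381], [37, 372], [38, 383], [41, 376], [54, 383], [62, 376], [62, 383], [441, 383], [453, 375], [469, 383], [473, 369], [478, 383], [511, 383], [511, 0]] [[1.247, 0.583, 0.005], [0.423, 0.532, 0.005], [0.422, 0.515, 0.005], [0.419, 0.531, 0.005], [0.352, 0.527, 0.005], [0.332, 0.498, 0.005], [0.339, 0.526, 0.005], [0.285, 0.523, 0.005], [0.314, 0.483, 0.005], [0.297, 0.498, 0.005], [0.297, 0.458, 0.005], [0.283, 0.479, 0.005], [0.286, 0.456, 0.005], [0.262, 0.459, 0.005], [0.287, 0.444, 0.005], [0.261, 0.443, 0.005], [0.282, 0.432, 0.005], [0.252, 0.406, 0.005], [0.237, 0.414, 0.005], [0.258, 0.436, 0.005], [0.234, 0.433, 0.005], [0.249, 0.426, 0.005], [0.232, 0.396, 0.005], [0.246, 
[... 456 characters left out ...]
06, 290], [203, 264], [227, 284], [258, 287], [266, 300], [308, 279], [326, 260], [335, 208], [313, 165], [278, 144], [344, 133], [393, 151], [439, 141], [475, 78], [511, 76], [511, 16], [423, 0], [0, 0]] [[1.037, 0.582, 0.005], [0.689, 0.499, 0.005], [0.717, 0.284, 0.005], [0.664, 0.251, 0.005], [0.695, 0.177, 0.005], [0.616, 0.221, 0.005], [0.537, 0.211, 0.005], [0.509, 0.243, 0.005], [0.416, 0.158, 0.005], [0.378, 0.088, 0.005], [0.376, -0.102, 0.005], [0.466, -0.266, 0.005], [0.594, -0.339, 0.005], [0.386, -0.447, 0.005], [0.219, -0.394, 0.005], [0.07, -0.481, 0.005], [-0.077, -0.897, 0.005], [-0.215, -0.944, 0.005], [-0.276, -1.456, 0.005], [0.118, -1.524, 0.005], [2.095, -1.04, 0.005]]
```

View pics/topc.png

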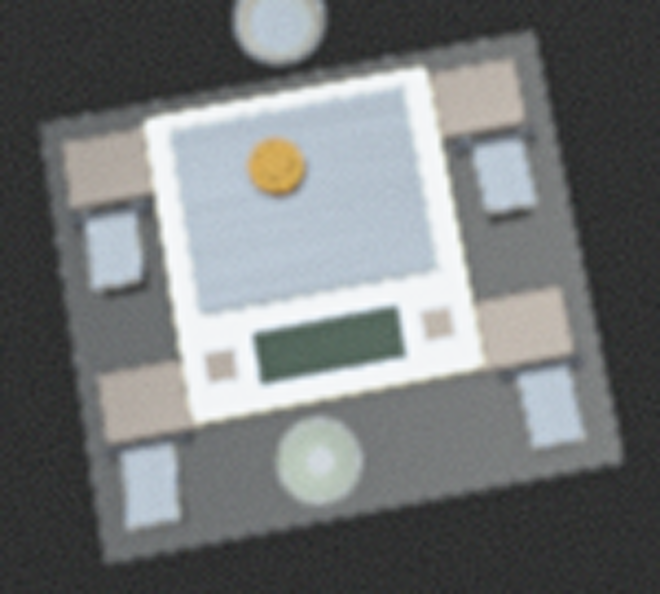

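View pics/sidec.png

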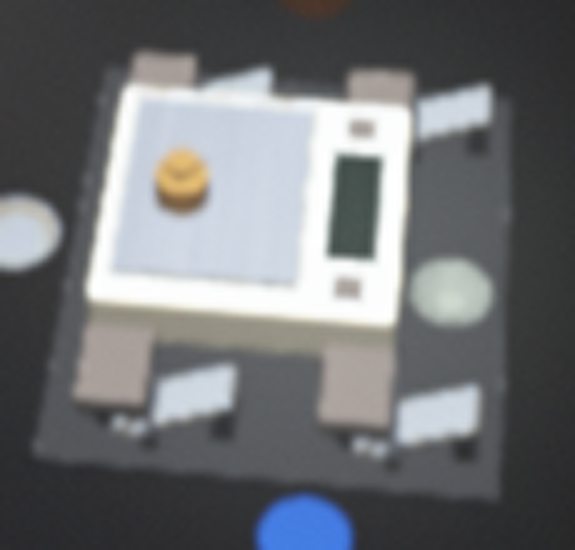

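Run:
```python
from h import *
for n,box in [('top',(150,168,292,296)),('side',(214,174,318,272))]:
    im=np.load(n+'0.npz')['im'];x0,y0,x1,y1=box
    g=cv2.GaussianBlur(im,(3,3),0).max(2)
    print(n,[int(v) for v in g[(y0+y1)//2+40,x0:x1:3]])
    for th in (38,45,55):
        m=np.zeros(g.shape,np.uint8);m[y0:y1,x0:x1]=g[y0:y1,x0:x1]>th
        k,l,st,ce=cv2.connectedComponentsWithStats(m);i=1+st[1:,4].argmax()
        cs,_=cv2.findContours((l==i).astype(np.uint8),cv2.RETR_EXTERNAL,2)
        r=cv2.minAreaRect(max(cs,key=len));b=cv2.boxPoints(r)
        P=ray(n,b,.005);print(th,st[i],b.round(1).tolist(),P[:,:2].round(3).tolist(),P.mean(0).round(4))
        print([round(float(np.linalg.norm(P[i]-P[(i+1)%4])),3) for i in range(4)])
```

```text
top [49, 49, 49, 47, 49, 83, 115, 121, 200, 211, 209, 210, 119, 117, 116, 117, 117, 118, 116, 136, 197, 202, 209, 205, 193, 180, 124, 122, 121, 122, 123, 124, 123, 123, 125, 126, 126, 124, 125, 118, 111, 94, 76, 66, 53, 51, 49, 50]
38 [  150   168   142   128 18176] [[150.0, 295.0], [150.0, 168.0], [291.0, 168.0], [291.0, 295.0]] [[0.415, 0.172], [0.73, 0.168], [0.707, -0.192], [0.393, -0.165]] [ 0.5613 -0.0046  0.005 ]
[0.316, 0.361, 0.315, 0.338]
45 [  150   168   142   128 18175] [[150.0, 295.0], [150.0, 168.0], [291.0, 168.0], [291.0, 295.0]] [[0.415, 0.172], [0.73, 0.168], [0.707, -0.192], [0.393, -0.165]] [ 0.5613 -0.0046  0.005 ]
[0.316, 0.361, 0.315, 0.338]
55 [  153   168   135   126 12712] [[144.60000610351562, 178.3000030517578], [265.20001220703125, 154.5], [288.1000061035156, 270.70001220703125], [167.5, 294.5]] [[0.704, 0.182], [0.747, -0.129], [0.451, -0.163], [0.413, 0.13]] [0.5787 0.0048 0.005 ]
[0.314, 0.298, 0.296, 0.295]
side [47, 48, 52, 58, 57, 59, 67, 74, 72, 77, 85, 87, 87, 90, 94, 94, 94, 95, 95, 95, 95, 95, 95, 96, 88, 78, 93, 94, 93, 88, 86, 90, 63, 49, 47]
38 [  214   174   104    98 10192] [[214.0, 174.0], [317.0, 174.0], [317.0, 271.0], [214.0, 271.0]] [[0.762, -0.153], [0.447, -0.229], [0.396, 0.128], [0.66, 0.191]] [ 0.5665 -0.0157  0.005 ]
[0.324, 0.361, 0.271, 0.359]
45 [  214   174   104    98 10188] [[214.0, 271.0], [214.0, 174.0], [317.0, 174.0], [317.0, 271.0]] [[0.66, 0.191], [0.762, -0.153], [0.447, -0.229], [0.396, 0.128]] [ 0.5665 -0.0157  0.005 ]
[0.359, 0.324, 0.361, 0.271]
55 [ 214  174  104   98 9085] [[214.0, 174.0], [317.0, 174.0], [317.0, 271.0], [214.0, 271.0]] [[0.762, -0.153], [0.447, -0.229], [0.396, 0.128], [0.66, 0.191]] [ 0.5665 -0.0157  0.005 ]
[0.324, 0.361, 0.271, 0.359]
```

Run:
```python
from h import *
o=np.array([145,165]);c=lambda l:np.array(l)/4.4+o-.4
os_=np.array([210,170]);cs=lambda l:np.array(l)/5+os_-.4
def rep(name,P):
    print(name,P[:,:2].round(3).tolist(),P[:,:2].mean(0).round(4),[round(float(np.linalg.norm(P[i]-P[(i+1)%4])),3) for i in range(4)])
    # order RL,RR,FR,FL
    x=(P[0]+P[1]-P[2]-P[3])/2;y=(P[0]+P[3]-P[1]-P[2])/2
    print(' yaw',np.degrees([np.arctan2(x[1],x[0]),np.arctan2(-y[0],y[1])]))
rep('tray top',ray('top',c([(42,124),(533,32),(622,462),(108,562)]),.005))
rep('tray side',ray('side',cs([(35,457),(107,68),(511,100),(498,497)]),.005))
rep('house top',ray('top',c([(147,120),(425,68),(485,365),(193,422)]),.063))
rep('house side',ray('side',cs([(88,300),(124,85),(413,105),(395,326)]),.063))
```

```text
tray top [[0.665, 0.158], [0.701, -0.127], [0.454, -0.158], [0.418, 0.126]] [ 5.593e-01 -4.000e-04] [0.288, 0.249, 0.287, 0.249]
 yaw [7.29717692 7.19912973]
tray side [[0.662, 0.159], [0.7, -0.127], [0.453, -0.159], [0.417, 0.127]] [0.5582 0.    ] [0.289, 0.249, 0.288, 0.247]
 yaw [7.47782201 7.33447301]
house top [[0.651, 0.088], [0.67, -0.064], [0.508, -0.085], [0.488, 0.068]] [0.5791 0.0018] [0.153, 0.163, 0.155, 0.164]
 yaw [7.23861527 7.26481363]
house side [[0.649, 0.094], [0.671, -0.063], [0.505, -0.087], [0.486, 0.072]] [0.5776 0.0039] [0.159, 0.168, 0.161, 0.164]
 yaw [7.78650278 7.30788108]
```

Run:
```python
from h import *
o=np.array([145,165]);c=lambda l:np.array(l)/4.4+o-.4
os_=np.array([210,170]);cs=lambda l:np.array(l)/5+os_-.4
O=np.array([.5783,.0022,0]);a=np.radians(7.3);B=np.array([[np.cos(a),-np.sin(a),0],[np.sin(a),np.cos(a),0],[0,0,1]])
loc=lambda P:((P-O)@B)[:,:2].round(4).tolist()
print('lugs top: outer rear, outer front')
for n,l in dict(RL=[(63,143),(72,207)],RR=[(517,62),(525,127)],FL=[(98,376),(107,443)],FR=[(560,288),(573,353)]).items(): print(n,loc(ray('top',c(l),.039)))
print('side')
for n,l in dict(RL=[(74,402),(145,408)],RR=[(134,52),(196,54)],FL=[(319,420),(393,428)],FR=[(350,70),(413,73)]).items(): print(n,loc(ray('side',cs(l),.039)))
print('tabs top: hinge l,r ; free l,r')
for n,l in dict(RL=[(85,215),(137,208),(143,283),(92,291)],RR=[(473,145),(525,137),(536,208),(486,215)],FL=[(121,450),(179,444),(180,521),(126,529)],FR=[(519,373),(572,367),(584,437),(532,447)]).items():
  print(n,loc(ray('top',c(l[:2]),.02)),loc(ray('top',c(l[2:]),.04)))
print('tabs side free')
for n,l in dict(RL=[(237,364),(234,405)],FL=[(478,383),(477,427)],FR=[(491,85),(491,122)]).items(): print(n,loc(ray('side',cs(l),.04)))
print('jars',[ray('top',p,.07)[0].round(3) for p in [(110,180),(124,257),(313,208)]],'spoon',ray('top',[(208,169)],.005).round(3))
```

```text
lugs top: outer rear, outer front
RL [[0.0842, 0.1269], [0.0479, 0.1272]]
RR [[0.0816, -0.1286], [0.0445, -0.1257]]
FL [[-0.0458, 0.127], [-0.0818, 0.1275]]
FR [[-0.0465, -0.1267], [-0.0822, -0.1264]]
side
RL [[0.0829, 0.1316], [0.0451, 0.1313]]
RR [[0.0844, -0.1267], [0.0472, -0.1291]]
FL [[-0.0467, 0.1291], [-0.0856, 0.1299]]
FR [[-0.0458, -0.1259], [-0.0833, -0.1276]]
tabs top: hinge l,r ; free l,r
RL [[0.0457, 0.1244], [0.0441, 0.0952]] [[-0.001, 0.0952], [-0.0, 0.1231]]
RR [[0.0435, -0.0963], [0.0425, -0.126]] [[-0.0012, -0.1225], [0.0002, -0.0949]]
FL [[-0.0859, 0.1243], [-0.0887, 0.0927]] [[-0.1293, 0.0955], [-0.128, 0.1242]]
FR [[-0.0862, -0.0966], [-0.0886, -0.1259]] [[-0.1269, -0.1231], [-0.1268, -0.0948]]
tabs side free
RL [[-0.0003, 0.0983], [-0.0014, 0.1251]]
FL [[-0.129, 0.0968], [-0.1293, 0.1253]]
FR [[-0.1298, -0.1218], [-0.1306, -0.0921]]
jars [array([0.688, 0.247, 0.07 ]), array([0.505, 0.214, 0.07 ]), array([ 0.59 , -0.227,  0.07 ])] spoon [[0.718 0.019 0.005]]
```

```bash
cat >> h.py <<'E'
O=np.array([.5783,.0022,0]);YAW=7.3
def BM(): 
    a=np.radians(YAW);return np.array([[np.cos(a),-np.sin(a),0],[np.sin(a),np.cos(a),0],[0,0,1]])
def world(p): return O+BM()@np.array(p)
def loc(P): return (np.atleast_2d(P)-O)@BM()
def plan(p,s=None):
    s=s or bot.read_state();T=R.from_rotvec(s['tcp_rot']).as_matrix()
    b=BM();G=np.c_[b[:,1],b[:,0],[0,0,-1]]
    d=T.T@(world(p)-s['tool_pos']);r=R.from_matrix(T.T@G).as_rotvec(degrees=True)
    print('t',round(s['time'],2),'F',s['wrist_force'].round(2),'loc',(loc(s['tool_pos'])[0]*1000).round(1),'move mm',(d*1000).round(1),'rot',r.round(2),'w',round(s['width'],2))
E
python3 -c "
from h import *
plan([0,.03,.25])"
```

```text
t 0.1 F [ 0.05 -0.87 -0.26] loc [-225.9  648.9  230. ] move mm [-512.9 -413.6  -19.1] rot [-0.11  0.06 58.93] w 1.0
```

>>> arm_command:
  targets: "-50 -40 -20 0 0 7 0; -110 -85 -20 0 0 14 0; -160 -125 -20 0 0 21 0; -215 -170 -20 0 0 28 0; -270 -215 -20 0 0 35 0; -325 -260 -20 0 0 42 0; -380 -305 -20 0 0 49 0; -430 -345 -20 0 0 55 0; -475 -385 -20 0 0 59 0; -513 -413 -20 0 0 59 0"

```text
time: 0.93
tool_pos: [0.4637, 0.248, 0.2503]
tcp_rot: [-2.08, -2.354, 0.001]
wrist_force: [1.0, -0.4, 0.3]
width: -0.001
```

>>> arm_command:
  targets: "0 0 0 0 0 0 0; 0 0 0 0 0 0 0; 0 0 0 0 0 0 0; 0 0 0 0 0 0 0"

```text
time: 1.27
tool_pos: [0.4629, 0.251, 0.2503]
tcp_rot: [-2.075, -2.358, 0.0]
wrist_force: [-1.1, 0.2, 0.6]
width: -0.003
```

Run:
```python
from h import *
plan([0,.03,.25])
s=bot.read_state();im,d=bot.read_camera('wrist');cv2.imwrite('pics/w1.png',im);np.savez('w1.npz',im=im,d=d,p=s['tool_pos'],r=s['tcp_rot'])
for l,z in [((x,y),.039) for x in(.065,-.065) for y in (.11,-.11)]+[((x,y),.034) for x in(.011,-.117) for y in (.11,-.11)]:
    print(l,proj('wrist',world([*l,z]),s).round(0))
```

```text
t 1.27 F [-1.09  0.22  0.6 ] loc [-82.8 261.4 250.3] move mm [-2.314e+02  8.280e+01  2.000e-01] rot [-0.04 -0.02 -0.  ] w -0.0
(0.065, 0.11) [[361. 265.]]
(0.065, -0.11) [[345. 387.]]
(-0.065, 0.11) [[263. 265.]]
(-0.065, -0.11) [[261. 387.]]
(0.011, 0.11) [[319. 263.]]
(0.011, -0.11) [[310. 384.]]
(-0.117, 0.11) [[225. 263.]]
(-0.117, -0.11) [[228. 384.]]
```

View pics/w1.png

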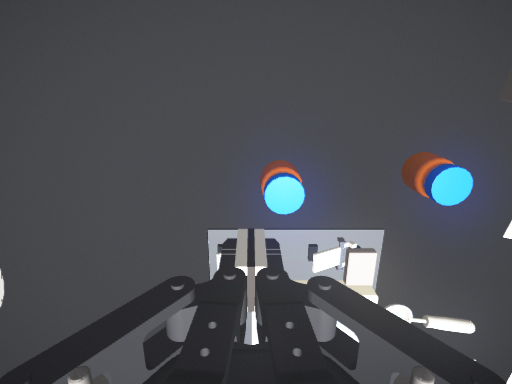

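>>> arm_command:
  targets: "-40 10 0 0 0 0 0; -80 20 0 0 0 0 0; -120 30 0 0 0 0 0; -160 42 0 0 0 0 0; -200 52 0 0 0 0 0; -240 62 0 0 0 0 0; -280 73 0 0 0 0 0; -320 83 0 0 0 0 0; -351 83 0 0 0 0 0; -351 83 0 0 0 0 0"

```text
time: 2.15
tool_pos: [0.5914, -0.0914, 0.2502]
tcp_rot: [2.078, 2.354, -0.003]
wrist_force: [-0.3, 0.6, -0.0]
width: -0.0
```

>>> arm_command:
  targets: "0 0 0 0 0 0 0; 0 0 0 0 0 0 0; 0 0 0 0 0 0 0"

```text
time: 2.4
tool_pos: [0.5899, -0.0856, 0.2504]
tcp_rot: [-2.073, -2.359, -0.0]
wrist_force: [-0.8, 0.6, -0.2]
width: 0.005
```

Run:
```python
from h import *
plan([0,-.09,.25])
s=bot.read_state();im,d=bot.read_camera('wrist');cv2.imwrite('pics/w2.png',im);np.savez('w2.npz',im=im,d=d,p=s['tool_pos'],r=s['tcp_rot'])
for l,z in [((x,y),.039) for x in(.065,-.065) for y in (.11,-.11)]+[((x,y),.034) for x in(.011,-.117) for y in (.11,-.11)]:
    q=proj('wrist',world([*l,z]),s)[0];print(l,q.round(0))
    cv2.circle(im,tuple(int(v) for v in q.round()),2,(0,0,255),-1)
cv2.imwrite('pics/w2m.png',im)
```

```text
t 2.4 F [-0.75  0.62 -0.25] loc [  0.4 -88.5 250.4] move mm [-1.5 -0.4  0.4] rot [-0.02 -0.04  0.07] w 0.0
(0.065, 0.11) [316. -45.]
(0.065, -0.11) [304. 171.]
(-0.065, 0.11) [183. -46.]
(-0.065, -0.11) [196. 171.]
(0.011, 0.11) [261. -43.]
(0.011, -0.11) [259. 170.]
(-0.117, 0.11) [132. -44.]
(-0.117, -0.11) [154. 170.]
```

View pics/w2m.png

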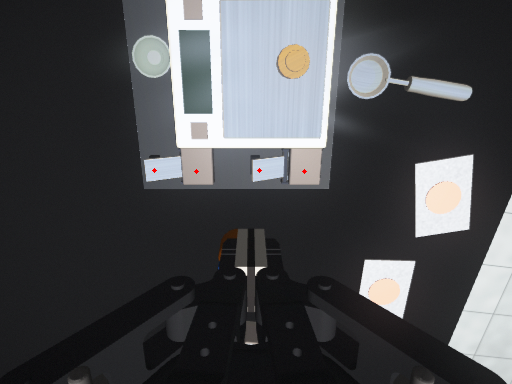

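```bash
python3 -c "
from h import *
plan([-.065,-.111,.06])"
```

```text
t 2.45 F [ 0.01  1.02 -0.65] loc [  0.4 -88.6 250.6] move mm [-22.4 -65.4 190.6] rot [-0.01 -0.03  0.09] w 0.0
```

>>> arm_command:
  targets: "-10 -30 10 0 0 0 0; -22 -65 40 0 0 0 0; -22 -65 75 0 0 0 0; -22 -65 110 0 0 0 0; -22 -65 145 0 0 0 0; -22 -65 175 0 0 0 0; -22 -65 190 0 0 0 0; -22 -65 190 0 0 0 0; -22 -65 190 0 0 0 0; -22 -65 190 0 0 0 0"

```text
time: 3.28
tool_pos: [0.5298, -0.1172, 0.0622]
tcp_rot: [2.074, 2.357, 0.002]
wrist_force: [0.3, -1.0, 0.6]
width: 0.002
```

Run:
```python
from h import *
plan([-.065,-.111,.045])
s=bot.read_state();im,d=bot.read_camera('wrist')
cv2.imwrite('pics/w3.png',im)
im,d=bot.read_camera('top');cv2.imwrite('pics/t3.png',cv2.resize(im[165:300,145:295],(660,594)))
```

```text
t 3.28 F [ 0.3  -1.02  0.56] loc [ -63.3 -112.3   62.2] move mm [ 1.3 -1.7 17.2] rot [0.14 0.05 0.01] w 0.0
```

View pics/w3.png

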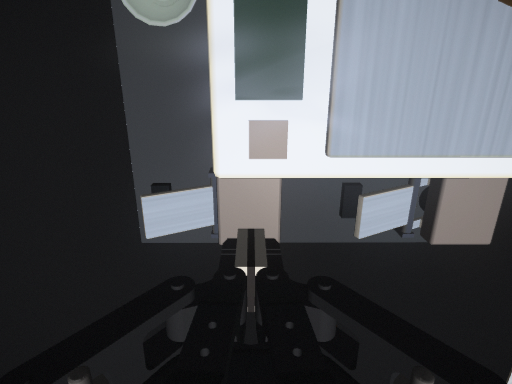

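View pics/t3.png

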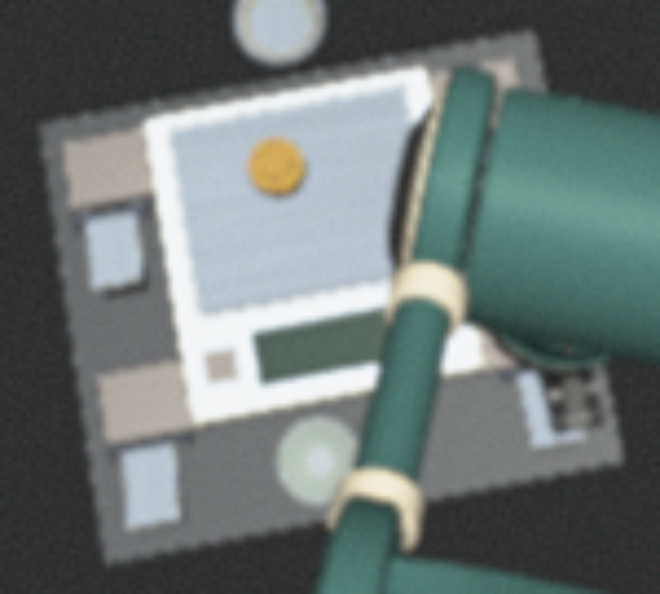

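>>> arm_command:
  targets: "0 0 10 0 0 0 0; 0 0 17 0 0 0 0; 0 0 18 0 0 0 0; 0 0 18 0 0 0 0; 0 0 18 0 0 0 0"

```text
time: 3.8
tool_pos: [0.528, -0.1177, 0.0423]
tcp_rot: [-2.077, -2.356, 0.001]
wrist_force: [0.1, 0.7, -0.0]
width: 0.001
```

>>> arm_command:
  targets: "0 0 1 0 0 0 0; 0 0 2 0 0 0 0; 0 0 3 0 0 0 0; 0 0 3 0 0 0 0"

```text
time: 4.13
tool_pos: [0.5282, -0.1177, 0.0395]
tcp_rot: [-2.077, -2.357, 0.0]
wrist_force: [0.2, 0.3, 0.3]
width: -0.001
```

>>> arm_command:
  targets: "0 0 1 0 0 0 0; 0 0 1 0 0 0 0"

```text
time: 4.3
tool_pos: [0.5285, -0.1178, 0.039]
tcp_rot: [2.077, 2.357, 0.0]
wrist_force: [-1.3, 0.4, 2.6]
width: -0.003
```

>>> arm_command:
  targets: "0 0 1 0 0 0 0; 0 0 1 0 0 0 0"

```text
time: 4.47
tool_pos: [0.5286, -0.1178, 0.039]
tcp_rot: [2.077, 2.357, -0.0]
wrist_force: [-4.1, 1.1, 10.1]
width: -0.005
```

>>> arm_command:
  targets: "0 0 -12 0 0 0 0; 0 0 -25 0 0 0 0; 0 0 -26 0 0 0 0; 0 35 -26 0 0 0 0; 0 70 -26 0 0 0 0; 0 105 -26 0 0 0 0; 0 128 -26 0 0 0 0; 0 128 -26 0 0 0 0; 0 128 -26 0 0 0 0; 0 128 -26 0 0 0 0"

```text
time: 5.3
tool_pos: [0.6542, -0.1015, 0.0628]
tcp_rot: [-2.076, -2.356, 0.002]
wrist_force: [-1.1, -0.6, -0.3]
width: -0.001
```

Run:
```python
from h import *
plan([.065,-.111,.042])
```

```text
t 5.3 F [-1.05 -0.62 -0.26] loc [  62.2 -112.5   62.8] move mm [ 1.5  2.9 20.8] rot [-0.11 -0.03 -0.06] w -0.0
```

>>> arm_command:
  targets: "1 1 10 0 0 0 0; 1 1 20 0 0 0 0; 1 1 21 0 0 0 0; 1 1 22 0 0 0 0; 1 1 22 0 0 0 0; 1 1 22 0 0 0 0"

```text
time: 5.8
tool_pos: [0.6561, -0.1006, 0.0416]
tcp_rot: [-2.077, -2.357, 0.0]
wrist_force: [-0.1, -0.2, 0.1]
width: -0.003
```

>>> arm_command:
  targets: "0 0 1 0 0 0 0; 0 0 1 0 0 0 0; 0 0 2 0 0 0 0; 0 0 2 0 0 0 0"

```text
time: 6.13
tool_pos: [0.6563, -0.1005, 0.0397]
tcp_rot: [2.077, 2.357, 0.0]
wrist_force: [-0.6, -0.1, 1.1]
width: -0.002
```

>>> arm_command:
  targets: "0 0 1 0 0 0 0; 0 0 1 0 0 0 0"

```text
time: 6.3
tool_pos: [0.6564, -0.1005, 0.0387]
tcp_rot: [2.077, 2.357, 0.0]
wrist_force: [-0.3, -0.3, 0.8]
width: -0.002
```

>>> arm_command:
  targets: "0 0 1 0 0 0 0; 0 0 1 0 0 0 0"

```text
time: 6.47
tool_pos: [0.6566, -0.1006, 0.0379]
tcp_rot: [2.076, 2.357, 0.001]
wrist_force: [0.2, -0.2, 2.2]
width: -0.002
```

>>> arm_command:
  targets: "0 0 1 0 0 0 0; 0 0 1 0 0 0 0"

```text
time: 6.63
tool_pos: [0.6567, -0.1006, 0.0369]
tcp_rot: [2.076, 2.357, 0.001]
wrist_force: [0.6, -0.8, 3.0]
width: -0.003
```

>>> arm_command:
  targets: "0 0 1 0 0 0 0; 0 0 2 0 0 0 0; 0 0 2 0 0 0 0"

```text
time: 6.88
tool_pos: [0.6568, -0.1007, 0.0349]
tcp_rot: [2.076, 2.356, 0.001]
wrist_force: [0.1, -1.1, 4.2]
width: 0.0
```

>>> arm_command:
  targets: "0 0 1 0 0 0 0; 0 0 2 0 0 0 0; 0 0 2 0 0 0 0"

```text
time: 7.13
tool_pos: [0.657, -0.1007, 0.0335]
tcp_rot: [2.076, 2.356, 0.001]
wrist_force: [-0.2, -0.9, 5.5]
width: 0.005
```

>>> arm_command:
  targets: "0 0 1 0 0 0 0; 0 0 1 0 0 0 0; 0 0 1 0 0 0 0"

```text
time: 7.38
tool_pos: [0.6571, -0.1007, 0.0333]
tcp_rot: [2.076, 2.356, 0.001]
wrist_force: [-2.3, -0.5, 10.4]
width: -0.001
```

Run:
```python
from h import *
plan([.065,-.111,.042])
s=bot.read_state();im,d=bot.read_camera('wrist')
cv2.imwrite('pics/w4.png',im)
```

```text
t 7.38 F [-2.34 -0.46 10.42] loc [  65.  -112.1   33.3] move mm [ 1.1 -0.  -8.7] rot [ 0.08  0.04 -0.06] w -0.0
```

View pics/w4.png

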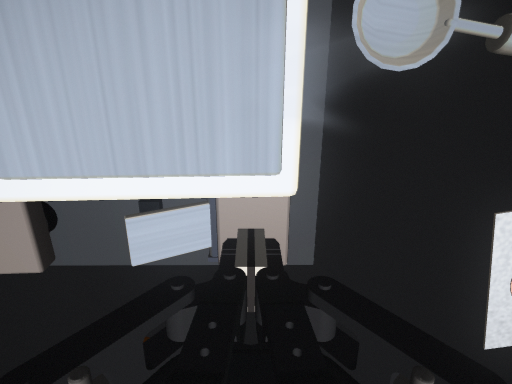

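>>> arm_command:
  targets: "0 0 -5 0 0 0 0; 0 0 -15 0 0 0 0; 0 0 -31 0 0 0 0; 0 0 -31 0 0 0 0; 0 -30 -31 0 0 0 0; 1 -55 -31 0 0 0 0; 1 -55 -31 0 0 0 0; 1 -55 -31 0 0 0 0; 1 -55 -31 0 0 0 0"

```text
time: 8.18
tool_pos: [0.6017, -0.1063, 0.0624]
tcp_rot: [2.077, 2.357, 0.0]
wrist_force: [-0.1, 0.5, 0.2]
width: -0.002
```

Run:
```python
from h import *
plan([.010,-.111,.017])
s=bot.read_state();im,d=bot.read_camera('wrist')
cv2.imwrite('pics/w5.png',im)
```

```text
t 8.18 F [-0.08  0.46  0.16] loc [   9.4 -110.6   62.4] move mm [-0.4  0.6 45.4] rot [ 0.01 -0.   -0.08] w -0.0
```

View pics/w5.png

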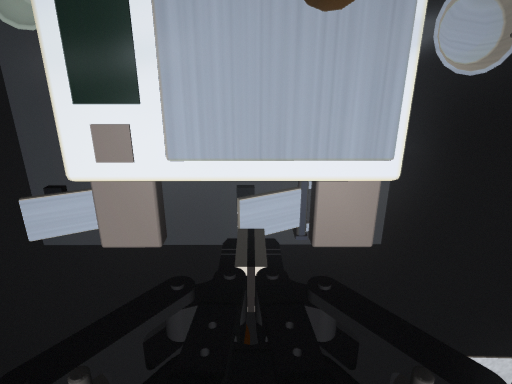

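>>> arm_command:
  targets: "0 3 8 0 0 0 0; 0 3 16 0 0 0 0; 0 3 20 0 0 0 0; 0 3 24 0 0 0 0; 0 3 26 0 0 0 0; 0 3 28 0 0 0 0; 0 3 28 0 0 0 0"

```text
time: 8.82
tool_pos: [0.6048, -0.106, 0.0346]
tcp_rot: [2.077, 2.357, 0.0]
wrist_force: [0.6, 0.4, 0.7]
width: -0.002
```

>>> arm_command:
  targets: "0 0 2 0 0 0 0; 0 0 4 0 0 0 0; 0 0 6 0 0 0 0; 0 0 8 0 0 0 0; 0 0 8 0 0 0 0"

```text
time: 9.23
tool_pos: [0.6044, -0.1062, 0.0263]
tcp_rot: [2.077, 2.357, -0.0]
wrist_force: [0.2, -0.6, 2.0]
width: 0.001
```

>>> arm_command:
  targets: "0 0 2 0 0 0 0; 0 0 4 0 0 0 0; 0 0 6 0 0 0 0; 0 0 7 0 0 0 0; 0 0 7 0 0 0 0"

```text
time: 9.65
tool_pos: [0.604, -0.106, 0.019]
tcp_rot: [-2.076, -2.357, 0.001]
wrist_force: [-0.2, -0.6, 1.7]
width: -0.001
```

>>> arm_command:
  targets: "0 0 1 0 0 0 0; 0 0 2 0 0 0 0; 0 0 2 0 0 0 0"

```text
time: 9.9
tool_pos: [0.6043, -0.1059, 0.0173]
tcp_rot: [-2.077, -2.357, 0.0]
wrist_force: [-1.1, -0.4, 0.9]
width: 0.003
```

>>> arm_command:
  targets: "0 0 1 0 0 0 0; 0 0 1 0 0 0 0; 0 0 1 0 0 0 0"

```text
time: 10.15
tool_pos: [0.6045, -0.1059, 0.0169]
tcp_rot: [-2.077, -2.357, -0.0]
wrist_force: [-2.9, -0.1, 6.0]
width: 0.001
```

>>> arm_command:
  targets: "0 0 1 0 0 0 0; 0 0 1 0 0 0 0; 0 0 1 0 0 0 0; 0 0 1 0 0 0 0"

```text
time: 10.48
tool_pos: [0.6046, -0.1059, 0.0168]
tcp_rot: [-2.077, -2.357, 0.0]
wrist_force: [-5.2, -0.6, 9.4]
width: -0.002
```

>>> arm_command:
  targets: "0 0 -3 0 0 0 0; 0 0 -10 0 0 0 0; 0 0 -25 0 0 0 0; 0 0 -45 0 0 0 0; 0 0 -45 0 0 0 0; 0 0 -45 0 0 0 0"

```text
time: 10.98
tool_pos: [0.6062, -0.1062, 0.0621]
tcp_rot: [2.075, 2.355, 0.003]
wrist_force: [0.2, 0.6, 0.1]
width: 0.0
```

Run:
```python
from h import *
plan([.010,-.111,.017])
s=bot.read_state();im,d=bot.read_camera('wrist')
cv2.imwrite('pics/w6.png',im)
```

```text
t 10.98 F [0.2  0.63 0.08] loc [  13.9 -111.1   62.1] move mm [ 0.1 -4.1 45.1] rot [ 0.21  0.06 -0.06] w 0.0
```

View pics/w6.png

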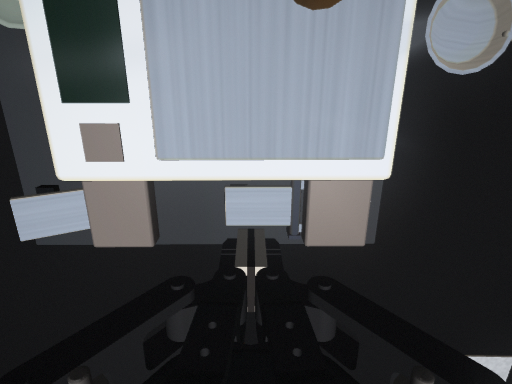

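>>> arm_command:
  targets: "0 0 -40 0 0 0 0; -20 0 -80 0 0 0 0; -50 0 -120 0 0 0 0; -85 0 -160 0 0 0 0; -120 0 -190 0 0 0 0; -120 0 -190 0 0 0 0; -120 0 -190 0 0 0 0; -120 0 -190 0 0 0 0"

```text
time: 11.7
tool_pos: [0.6199, -0.2261, 0.2507]
tcp_rot: [2.079, 2.355, 0.001]
wrist_force: [1.4, 0.2, -1.1]
width: 0.002
```

Run:
```python
from h import *
plan([.010,-.111,.017])
im,d=bot.read_camera('wrist');cv2.imwrite('pics/w7.png',im)
im,d=bot.read_camera('side');cv2.imwrite('pics/s7.png',cv2.resize(im[170:280,210:325],(575,550),interpolation=cv2.INTER_CUBIC))
print(bot.read_state()['joint_vel'].round(3))
```

```text
t 11.7 F [ 1.36  0.22 -1.1 ] loc [  12.3 -231.7  250.7] move mm [120.8  -2.9 233.6] rot [ 0.06  0.   -0.18] w 0.0
[ 0.014  0.005  0.02  -0.003  0.002 -0.001]
```

View pics/w7.png

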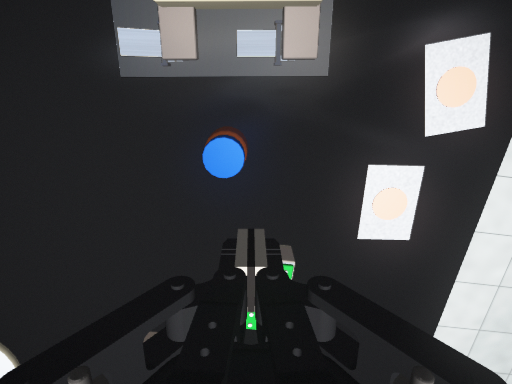

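View pics/s7.png

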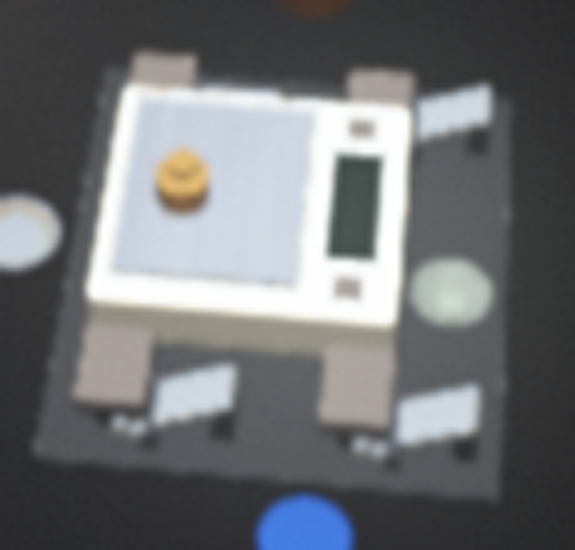

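```bash
python3 -c "
from workcell import bot
print(bot.finish_job())"
```

```text
the job is handed in; nothing more can be done
None
```

The rear right foot is the soft one. I pressed only its shim tab flat and handed the job in at about 11.8 s; no verdict was reported.

- **Finding the corner:** The front right lug stayed at 39 mm under about 10 N, so it is firm. The rear right lug sank from about 39 to 33 mm and then stopped hard at about 10 N. I did not press the two left lugs, since only one foot is soft.
- **Pressing the shim:** I let go of the balance and pushed the rear right tab down until it stopped at 17 mm with about 9 N. The tab stayed down after I lifted off.
- **Last checks:**
  - The wrist picture shows the rear right tab level.
  - The other three tabs still look raised.
  - In the side view the balance, weight and dish, and the parts of the left and right jars and the spatula in that crop, look unchanged.
  - I did not compare the rear-left jar or the tip box before and after.
  - The gripper is clear of everything, with the tip 0.25 m above the bench.
- **Uncertainty:** The wrist force reads about 1 N of noise even in free air, and no check failed or disagreed. I judged the soft foot as risen and the balance as level by eye, without measuring them.

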